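Slide the tall battery box back into its charging bay and start the charge

TASK

Put the tall battery box back on charge: push it low down, on its black base, so that it slides across the bench without tipping, in between the two guide rails of the charging bay until it is fully home against the rear stops. Then press the green start button on top of the charger all the way down and let it come up again. Do not lift or tip the box or touch its blue upper housing and handle, and leave the other things on the bench where they are.

Things in the scene. Friction and masses are not known exactly. Their poses are not given: they have to be found in the camera images.
- battery_box: tall battery box, about 2 kg (1.7 to 2.5), loose on the bench, friction about 0.6: takes 8 to 18 N to slide, can tip if pushed above about 80 mm. Black base 120 mm deep (x), 150 wide (y), 80 high; blue housing above it. Origin: centre of the underside. +x points out of its back (two copper strips), which enters the bay first; z up
- push_face (a point): on the box: middle of the front (-x) face of its black base, the side to push on, 60 mm in front of the box's origin and 40 mm above the bench; axes as the box's
- housing: blue upper housing fixed on the black base, 104 mm deep, 134 wide (set back 8 mm from the base all round), 80 to 238 mm above the bench; terminals stand out up to 17 mm from its front, 120 to 215 mm up; black handle arch on top (bar 14 mm, along y) up to 279 mm. Origin: centre of its underside. The robot must not touch it
- bay_home (a point): point on the bench where the box's origin lies when fully home; +x points into the bay, the box's +x goes along it. The dock is fixed but placed and turned anew each time. In this frame: aluminium rails 30 mm high, inner faces at y = -80 and +80 mm, from x = 0 to 75 mm; rubber stops with faces at x = 60 mm; grey charger 90 mm high at x = -45 to 115, y = 112 to 232 mm
- bay_mouth (a point): middle of the bay's mouth on the bench, 60 mm in front of bay_home (its -x side), same axes; here the gap between the rails is 208 mm: from x = -60 to 0 mm of bay_home they close in at 22 degrees to a gap of 160 mm (5 mm play each side of the box); they are lined with slippery white plastic
- contacts (a joint): travel of the orange sprung charging contact block with copper strips in the rear of the bay (60 mm wide, 28 to 52 mm high): 0 = out, its face 10 mm in front of the stops; about 0.010 m when the box is home against the stops. Its spring pushes back with 0.7 N at first and 3 N when the box is home, less than the box's friction, so the box stays
- start (a joint): travel of the green start button: 0 = up, 0.006 m = fully down; it needs about 5 N to be fully down and springs back up when released
- start_top (a point): the centre of the top of the green start button (28 mm diameter, in a black collar 44 mm wide and 12 mm high), facing up, 112 mm above the bench, on top of the charger; it goes down with the button. In the bay_home frame it is at x = -22, y = +172 mm
- solder_spool: spool of solder wire standing on its flange, 56 mm diameter, 44 mm high, to the right of the bay's approach. Bystander. Origin: centre of its underside
- flux_bottle: amber flux bottle, 36 mm diameter, 85 mm high, beside the right guide rail. Bystander. Origin: centre of its underside
- multimeter: yellow hand multimeter lying face up, 165 by 80 by 34 mm (48 mm over its dial), long side along its x, left of the box. Bystander. Origin: centre of its underside
- screwdriver: red screwdriver lying on the bench right of the bay, along its x, about 200 mm long. Bystander. Origin: its middle, on the bench
- solder_pump: blue desoldering pump, 200 mm long, 20 mm diameter, lying along its x at the right. Bystander. Origin: its middle, on the bench
- pliers: red-handled pliers lying flat, 150 mm long along x, at the left. Bystander. Origin: near the pivot, on the bench
- mug: blue mug, 80 mm diameter, 92 mm high, at the left beyond the charger. Bystander. Origin: centre of its underside

How it is judged (in metres and radians):
On the way, in this order (a step that is already met when the one before it is completed fails the run):
1. the box stands fully home in the bay, pressing the contact block back, with the button not yet pressed (x of push_face in the frame of bay_home below -0.05 m and x of battery_box in the frame of bay_home between -0.005 and 0.005 m and y of battery_box in the frame of bay_home between -0.01 and 0.01 m and angle between the x axis of battery_box and the x axis of bay_home, either way round below 0.06 rad and angle between battery_box's own z axis and vertical below 0.03 rad and value of joint contacts above 0.005 m and value of joint start below 0.002 m and linear speed of battery_box below 0.02 m/s), for 0.2 s.
2. the green start button is pressed down with the fingers while the box is home (x of push_face in the frame of bay_home below -0.05 m and x of battery_box in the frame of bay_home between -0.005 and 0.005 m and y of battery_box in the frame of bay_home between -0.01 and 0.01 m and angle between the x axis of battery_box and the x axis of bay_home, either way round below 0.06 rad and angle between battery_box's own z axis and vertical below 0.03 rad and value of joint contacts above 0.005 m and value of joint start above 0.0045 m and contact force between the fingers and start above 1 N), for 0.1 s.
At the end, for the whole second after the job is handed in: The box stands at rest and upright (within 0.03 rad) in the bay: its origin within 5 mm of bay_home along the bay and 10 mm across it, square within 0.06 rad, with the contact block pressed back at least 5 mm; the start button has been pressed down (at least 4.5 mm) after that and is up again (x of push_face in the frame of bay_home below -0.05 m and x of battery_box in the frame of bay_home between -0.005 and 0.005 m and y of battery_box in the frame of bay_home between -0.01 and 0.01 m and angle between the x axis of battery_box and the x axis of bay_home, either way round below 0.06 rad and angle between battery_box's own z axis and vertical below 0.03 rad and value of joint contacts above 0.005 m and value of joint start below 0.0015 m and linear speed of battery_box below 0.01 m/s); the robot touches nothing.
It fails at once if the box tips (leans more than 0.1 rad) (angle between battery_box's own z axis and vertical above 0.1 rad).
It fails at once if the box is lifted (its underside's centre more than 12 mm above the bench) (height (world z) of battery_box above 0.012 m).
It fails at once if the robot pushes on or takes hold of the blue upper housing or its handle (more than 1 N) (contact force between any of the fingers, the arm and housing above 1 N).
It fails at once if another thing on the bench is moved (more than 20 mm) or knocked over (distance of any of solder_spool, flux_bottle, multimeter, screwdriver, solder_pump, pliers, mug from where it was at the start of the episode above 0.02 m or angle between any of solder_spool, flux_bottle, multimeter, mug's own z axis and vertical above 0.3 rad).
It also fails if it takes over 59 s, if anything falls off the work surface, if the arm or the gripper's body presses on something with over 40 N, if the wrist force passes 120 N, or if a joint passes its speed limit or range.

ROBOT

A 6-joint arm with a two-finger parallel gripper is mounted at the origin on the work surface. World frame = base frame: x ahead of the robot, y to its left, z up, the work surface at z = 0. Lengths are in mm, angles in degrees, forces in N, time in s.
With the tool pointing down it reaches from about 300 to 850 mm from the base axis. Payload 4.2 kg.
Tool frame: the origin (TCP) lies at the very end of the fingers, on their centre line; the grasp point (between the pads) lies env.pinch_z behind it (env.pinch_z is the distance from the TCP to the grasp point, in mm); z points along the fingers, y is the line along which they close (so a half turn about z gives the same grasp; the last joint's range is limited). The gripper opens to 91 mm and grips with 3 to 60 N. Pads are 32 mm wide; open, the fingers measure 118 mm over their backs; the gripper's body (76 mm by 178 mm) begins 60 mm behind the grasp point.
Start: joints at [75.917, 18.312, 89.639, -0, 72.044, -1.146], TCP at [128.736, 560.42, 213.976] pointing down, gripper open.
Joint ranges: [-177.97, 177.97], [-48.28, 115.42], [12.27, 149.76], [-77.06, 257.06], [2.81, 150.46], [-146.56, 146.56]. Speed limits (degrees/s): [147.25, 147.25, 180, 180, 180, 180].

INTERFACE

Orientations are given as [roll, pitch, yaw] about the fixed x, y, z axes, in that order (R = Rz(yaw) Ry(pitch) Rx(roll)).
In Python, from workcell import state, vision, job_done, env gives the robot as it stands.
- The arm moves only by the tool servo_tool, never from a script. Its argument "rows" is a list of rows, each a list of 5 numbers: the shift along the tool's x, y, z scaled (see below), then the turn about the tool's z scaled (see below), then the opening, from 0 (shut) to 1 (fully open). A call has 1 to 20 rows; each row is the pose to reach, as a shift and turn from the pose commanded when the call began, along the tool's axes at that moment; what a row does not reach only later rows make up. The controller multiplies each number of a shift by 200 mm and each number of a turn by 90 degrees. A row lasts 1/12 s, in which the tool goes at most 41.7 mm and 7.16 degrees, less where a joint would pass 70% of its speed; a pose out of reach is approached as far as the arm can. A call with a number of a shift or a turn outside -1 to 1 is refused whole. A call with a gripper value outside its range is refused whole. The fingers move at their own pace and stop on an object; "force" is the grip in N (left out, the last holds). Time passes only in rows, so rows that repeat a pose let the fingers close. It gives the time, the measured TCP pose, the force, the opening and the grip force at its end, in the units of the state.
- state(): the state, without advancing time (a new reading comes with each control period).
- vision.grab_frame(name): name is "side" or "top" or "wrist"; returns the picture (400x640x3 uint8, red, green, blue); there is no depth.
- vision.camera_info(name): a dict with "vertical_fov" (degrees; the focal length in pixels is half the picture's height over the tangent of half this angle, whatever the lens; pixels are square), "cx", "cy" (the principal point, pixels), "T" (4x4, takes a point from camera to world coordinates). Camera axes: x right, y up, looking along -z (the intrinsics and any distortion apply to the point x, -y, -z); pixel columns grow to the right and rows downward; lengths in mm; the calibration is good to about 2 mm. A picture is of the moment at which its call begins: read the wrist's pose just before it. camera_info takes no time and is no camera call; for the wrist camera it gives the pose at the moment of the call.
- job_done(): hands the job in; it is judged then, once.
The state is a dict: "time_s": time; "qpos": joint angles; "qvel": joint speeds; "effort": joint torques, N m; "ee_pos": TCP position; "ee_rot": TCP orientation; "force": force on the tool from outside, world axes, zero at the start; "torque": the same for the moment, N m; "gripper_width": finger opening in mm; "gripper_force": force on a finger pad.
Only numpy, scipy, OpenCV 4.12 (cv2) and the standard library are available. Lean on these libraries where they do the work, as an engineer would, in place of code of your own. Each camera call takes 0.05 s, during which the arm holds its last target. There are 200 camera calls.

## Working session

There is one attempt and no reset: what is moved stays moved. The work goes in short steps, Python scripts to look and compute and a tool call to move; the robot and the scene stay as the last step left them, time stands still between calls to the robot, and variables do not carry over. Pictures are saved under pics/ and viewed, at most 13 in all, crops included, and the job is handed in when it is done.

Besides the shell and the picture viewer there is one more tool, called after "Emit:" by a JSON object that holds its "fn" and its "kwargs". servo_tool: Moves the arm, as the interface text tells. Its arguments: {"type":"object","properties":{"rows":{"type":"array"},"force":{"type":"number"}},"required":["rows"]}

```bash
mkdir -p pics; python3 - <<'E'
from workcell import state, vision, env
import cv2
s=state();print(s['time_s'],s['ee_pos'],s['ee_rot'],s['gripper_width'],env.pinch_z)
for n in('top','side'):
    f=vision.grab_frame(n);cv2.imwrite(f'pics/{n}0.png',f[:,:,::-1]);i=vision.camera_info(n);print(n,{k:(v if k!='T' else v) for k,v in i.items()})
E
```

```text
0.0 [128.61259335 559.9001973  213.12514128] [-1.79897655e+02 -1.58671894e-03  1.67063283e+02] 91.09247491172562 18.8
top {'vertical_fov': 48.70588441325681, 'cx': 320.9266495093241, 'cy': 199.19297128928508, 'T': array([[-1.95722498e-02,  9.93722395e-01, -1.10148669e-01,
         3.64698872e+02],
       [-9.99794874e-01, -1.88788339e-02,  7.33476854e-03,
        -1.24369309e+01],
       [ 5.20924533e-03,  1.10269632e-01,  9.93888058e-01,
         1.72287295e+03],
       [ 0.00000000e+00,  0.00000000e+00,  0.00000000e+00,
         1.00000000e+00]])}
side {'vertical_fov': 54.89865932407429, 'cx': 316.18077895850973, 'cy': 199.38959858889834, 'T': array([[ 7.10040306e-01,  5.21460243e-01, -4.73203951e-01,
         5.67382493e+01],
       [-7.04142134e-01,  5.20876107e-01, -4.82568064e-01,
        -5.31354391e+02],
       [-5.15942883e-03,  6.75845615e-01,  7.37025159e-01,
         8.85960289e+02],
       [ 0.00000000e+00,  0.00000000e+00,  0.00000000e+00,
         1.00000000e+00]])}
```

View pics/top0.png

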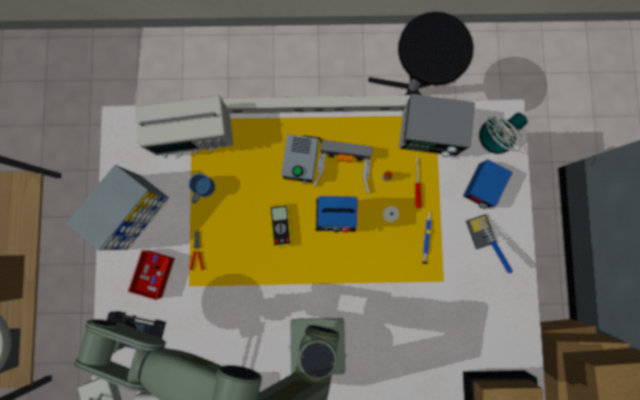

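View pics/side0.png

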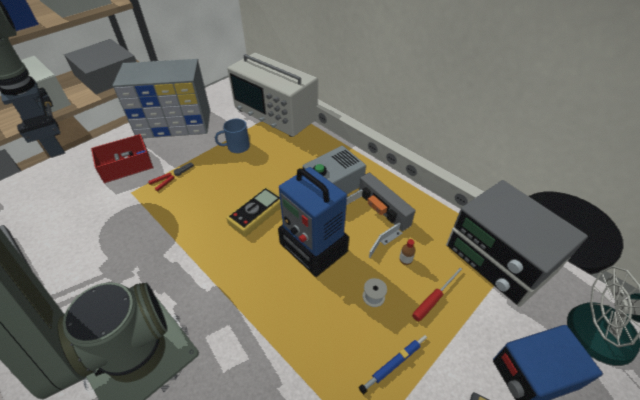

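The top view shows the box at about (337,213), the charger at (300,158) with its button at (298,171), and the rails at (318,165) and (367,170). I'll enlarge both views.

```bash
python3 - <<'E'
import cv2
t=cv2.imread('pics/top0.png')[125:245,265:405];cv2.imwrite('pics/topc.png',cv2.resize(t,None,fx=5,fy=5,interpolation=cv2.INTER_CUBIC))
t=cv2.imread('pics/side0.png')[145:285,270:430];cv2.imwrite('pics/sidec.png',cv2.resize(t,None,fx=4,fy=4,interpolation=cv2.INTER_CUBIC))
E
```

```text
(no output)
```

View pics/topc.png

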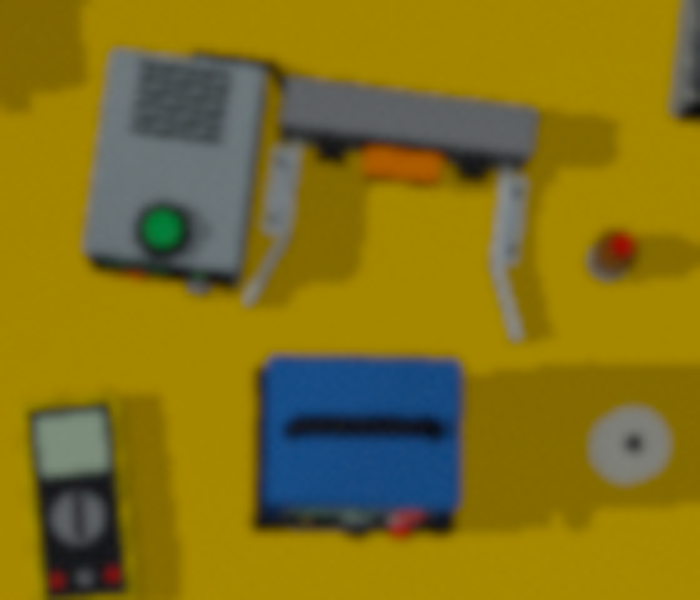

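View pics/sidec.png

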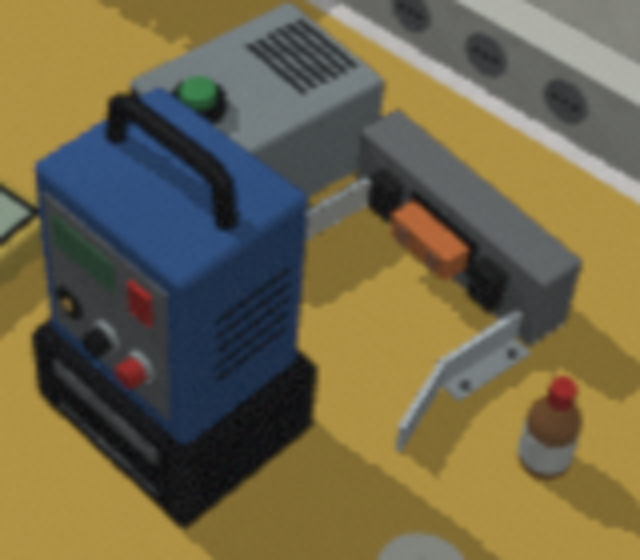

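```bash
cat > h.py <<'E'
import numpy as np
from scipy.optimize import least_squares
from workcell import vision
def proj(n,P):
    i=vision.camera_info(n);T=np.array(i['T']);f=200/np.tan(np.radians(i['vertical_fov']/2))
    p=(np.asarray(P,float)-T[:3,3])@T[:3,:3]
    return np.c_[i['cx']+f*p[:,0]/-p[:,2], i['cy']-f*p[:,1]/-p[:,2]]
def toW(q,L):
    c,s=np.cos(q[2]),np.sin(q[2]);L=np.asarray(L,float)
    return np.c_[q[0]+c*L[:,0]-s*L[:,1],q[1]+s*L[:,0]+c*L[:,1],L[:,2]]
def fit(obs,q0,show=1):
    def r(q): return np.concatenate([(proj(n,toW(q,L))-uv).ravel() for n,L,uv in obs])
    s=least_squares(r,q0,loss='soft_l1',x_scale=[10,10,.1])
    if show: print(s.x[:2].round(1),np.degrees(s.x[2]).round(2),'\n',r(s.x).reshape(-1,2).round(1).tolist())
    return s.x
crop=lambda uv,k,o:(np.array(uv,float)+.5)/k-.5+np.array(o)
E
cat > f0.py <<'E'
from h import *
t=lambda uv:crop(uv,5,(265,125)); s=lambda uv:crop(uv,4,(270,145))
dock=[('top',[(-22,172,112),(115,232,90),(115,112,90),(-45,232,90),(-45,112,90),(-60,104,30),(-60,-104,30),(0,80,30),(0,-80,30)],
 t([(162,229),(110,48),(268,65),(86,256),(240,277),(248,303),(516,338),(292,236),(494,262)])),
 ('side',[(-22,172,112),(115,232,90),(115,112,90),(-45,232,90),(0,-80,30),(75,-80,30)],
 s([(199,84),(292,3),(383,85),(135,82),(443,362),(518,316)]))]
box=[('top',[(52,67,238),(52,-67,238),(-52,67,238),(-52,-67,238)],t([(265,357),(461,360),(262,510),(458,513)])),
 ('side',[(-52,67,238),(-52,-67,238),(52,-67,238),(52,67,238),(-60,-75,0),(-60,75,80),(60,-75,80),(60,-75,0),(-60,75,0)],
 s([(40,168),(180,288),(304,202),(155,90),(187,525),(36,335),(316,368),(313,425),(42,393)]))]
d=fit(dock,[500,-50,0]);b=fit(box,[350,-50,0])
for o,q,n in((dock,d,'dock'),(box,b,'box')):
    for e in o: print(n,e[0]);fit([e],q)
c,sn=np.cos(d[2]),np.sin(d[2]);w=b[:2]-d[:2]
print('box in bay',c*w[0]+sn*w[1],-sn*w[0]+c*w[1],np.degrees(b[2]-d[2]))
E
python3 f0.py
```

```text
[ 648.  -113.1] -8.45 
 [[0.4, 0.1], [0.2, -0.2], [0.1, 0.4], [-0.8, -0.3], [0.2, -0.4], [0.4, 0.8], [0.2, 0.7], [-0.3, -0.2], [0.2, -0.1], [0.1, 1.5], [-0.2, -0.6], [1.8, -0.9], [-1.7, -0.3], [-0.4, 0.2], [0.3, -0.9]]
[487.4 -77.8] -1.82 
 [[0.0, -0.3], [0.4, -0.4], [0.2, -0.2], [0.9, -0.3], [-3.2, -1.0], [0.3, 0.7], [2.3, -1.4], [0.6, -2.0], [-0.9, 3.0], [-1.6, -1.3], [0.3, -1.3], [-0.6, 2.0], [-0.8, 1.9]]
dock top
[ 648.7 -112.8] -8.21 
 [[0.4, 0.1], [-0.0, -0.1], [-0.1, 0.3], [-0.9, -0.2], [0.2, -0.5], [0.3, 0.8], [0.2, 0.4], [-0.4, -0.3], [0.1, -0.4]]
dock side
[ 647.  -113.7] -8.65 
 [[0.2, 1.7], [0.0, -0.4], [2.0, -0.6], [-1.6, -0.2], [-0.5, 0.5], [0.3, -0.5]]
box top
[486.4 -76.4] -2.15 
 [[-0.3, -0.1], [0.1, -0.0], [-0.3, 0.0], [0.4, 0.1]]
box side
[487.8 -78.7] -1.82 
 [[-2.9, -0.9], [0.7, 0.9], [2.7, -1.3], [1.0, -1.9], [-0.6, 3.1], [-1.3, -1.2], [0.6, -1.2], [-0.3, 2.1], [-0.5, 2.0]]
box in bay -164.08065554846723 11.207278323760708 6.63434928051008
```

Emit:
{"fn": "servo_tool", "kwargs": {"rows": [[-0.57,-0.93,0,0.33,1],[-0.57,-0.93,0,0.33,1],[-0.57,-0.93,0,0.33,1],[-0.57,-0.93,0,0.33,1],[-0.57,-0.93,0,0.33,1],[-0.57,-0.93,0,0.33,1],[-0.57,-0.93,0,0.33,1]]}}

```text
time_s: 0.68
ee_pos: [198.4, 351.1, 214.0]
ee_rot: [-180.0, 0.0, 137.2]
force: [-0.3, 0.2, 1.1]
gripper_width: 91.0
gripper_force: 0.0
```

```bash
cat >> h.py <<'E'
def move(target,yaw=None):
    """needed shift (units of 200 mm) and turn (units of 90 deg) to a TCP target"""
    from workcell import state
    from scipy.spatial.transform import Rotation as Ro
    s=state();R=Ro.from_euler('xyz',s['ee_rot'],degrees=True).as_matrix()
    print('t',s['time_s'],'pos',np.round(s['ee_pos'],1),np.round(s['ee_rot'],2),'F',np.round(s['force'],1),'q',np.round(s['qpos'],1))
    print('shift',(R.T@(np.array(target)-s['ee_pos'])/200).round(3),'turn',None if yaw is None else round((s['ee_rot'][2]-yaw)/90,3))
E
python3 -c "
from h import *
move([335,-55,214],81.6)"
```

```text
t 0.6833 pos [198.4 351.1 214. ] [-1.7997e+02  2.0000e-02  1.3720e+02] F [-0.3  0.2  1.1] q [ 58.9   2.6 109.7  -0.   67.7  11.7]
shift [-1.881e+00 -1.026e+00  1.000e-03] turn 0.618
```

Emit:
{"fn": "servo_tool", "kwargs": {"rows": [[-0.97,-0.39,0,0.35,1],[-0.97,-0.39,0,0.35,1],[-0.97,-0.39,0,0.35,1],[-0.97,-0.39,0,0.35,1],[-0.97,-0.39,0,0.35,1],[-0.97,-0.39,0,0.35,1],[-0.97,-0.39,0,0.35,1]]}}

```text
time_s: 1.27
ee_pos: [289.6, 164.2, 214.1]
ee_rot: [180.0, -0.1, 105.6]
force: [-1.0, 0.1, -0.3]
gripper_width: 91.1
gripper_force: 0.0
```

```bash
python3 -c "
from h import *
move([335,-55,214],81.6)"
```

```text
t 1.2667 pos [289.6 164.2 214.1] [ 1.7996e+02 -5.0000e-02  1.0555e+02] F [-1.   0.1 -0.3] q [ 27.5  -4.3 116.5   0.   67.8  12. ]
shift [-1.117e+00 -7.500e-02 -1.000e-03] turn 0.266
```

Emit:
{"fn": "servo_tool", "kwargs": {"rows": [[-1,-0.07,0,0.266,1],[-1,-0.07,0,0.266,1],[-1,-0.07,0,0.266,1],[-1,-0.07,0,0.266,1],[-1,-0.07,0,0.266,1],[-1,-0.07,0,0.266,1],[-1,-0.07,0,0.266,1],[-1,-0.07,0,0.266,1]]}}

```text
time_s: 1.93
ee_pos: [329.7, -29.7, 213.7]
ee_rot: [-180.0, -0.1, 82.1]
force: [-1.2, 0.5, -0.4]
gripper_width: 91.5
gripper_force: 0.0
```

```bash
python3 - <<'E'
from h import *
import cv2
move([330,-70,214],81.6)
f=vision.grab_frame('side')[:,:,::-1];w=vision.grab_frame('wrist')[:,:,::-1]
cv2.imwrite('pics/s1full.png',f);cv2.imwrite('pics/w1.png',w)
a=cv2.resize(f[100:300,130:350],(440,400),interpolation=cv2.INTER_CUBIC);b=cv2.resize(w,(360,225))
o=np.zeros((400,800,3),np.uint8);o[:,:440]=a;o[:225,440:]=b;cv2.imwrite('pics/m1.png',o)
E
```

```text
t 1.9333 pos [329.7 -29.7 213.7] [-1.7995e+02 -7.0000e-02  8.2060e+01] F [-1.2  0.5 -0.4] q [-7.200e+00 -4.400e+00  1.166e+02  1.000e-01  6.780e+01  7.000e-01]
shift [-0.2    0.029 -0.002] turn 0.005
```

View pics/m1.png

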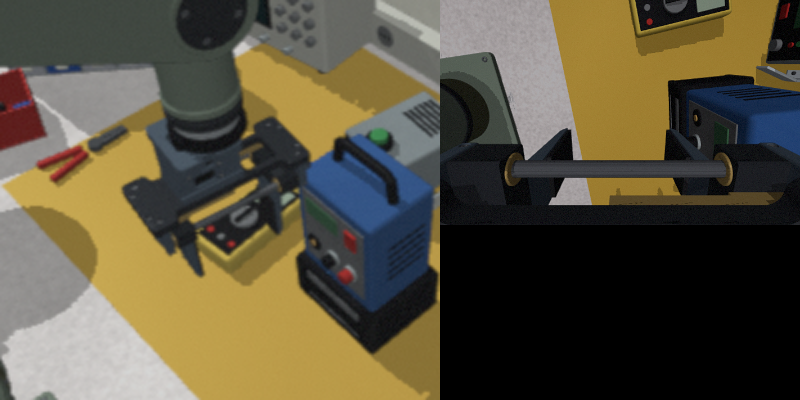

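The gripper body is a wide bar over the fingers, and the box is at right. I need its real clearance, so I'll overlay the stated body outline and finger positions.

```bash
python3 - <<'E'
from h import *
import cv2
from workcell import env,state
print([a for a in dir(env) if not a.startswith('__')])
s=state();from scipy.spatial.transform import Rotation as Ro
R=Ro.from_euler('xyz',s['ee_rot'],degrees=True).as_matrix();p=s['ee_pos']
W=lambda L:(R@np.array(L,float).T).T+p
f=cv2.imread('pics/s1full.png');o=(185,145);k=6
c=cv2.resize(f[145:245,185:310],None,fx=k,fy=k,interpolation=cv2.INTER_CUBIC)
def dr(L,col,cl=True):
    q=((proj('side',W(L))-o+.5)*k).astype(int)
    cv2.polylines(c,[q.reshape(-1,1,2)],cl,col,1,cv2.LINE_AA)
for z,col in((-79,(0,0,255)),(-110,(0,255,255))):
    dr([(-38,-89,z),(38,-89,z),(38,89,z),(-38,89,z)],col)
for y in(59,-59,45.5,-45.5):
    dr([(-16,y,0),(16,y,0),(16,y,-79),(-16,y,-79)],(0,255,0))
cv2.imwrite('pics/m2.png',c); print(c.shape)
E
```

```text
['Unreachable', 'pinch_z']
(600, 750, 3)
```

View pics/m2.png

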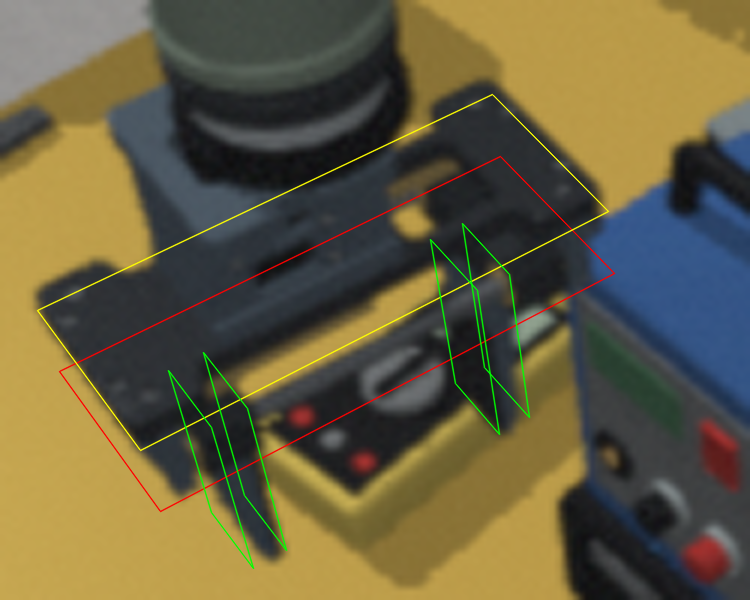

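Emit:
{"fn": "servo_tool", "kwargs": {"rows": [[0,0.2,-1,0,1],[0,0.2,-1,0,1],[0,0.2,-1,0,1],[0,0.2,-1,0,1],[0,0.2,-1,0,1],[0,0.2,-1,0,1]]}}

```text
time_s: 2.53
ee_pos: [372.5, -35.5, 420.7]
ee_rot: [179.2, -0.0, 82.2]
force: [0.3, -0.6, 0.2]
gripper_width: 91.1
gripper_force: 0.0
```

Emit:
{"fn": "servo_tool", "kwargs": {"rows": [[0,0.9,-1,0,1],[0,0.9,-1,0,1],[0,0.9,-1,0,1],[0,0.9,-1,0,1],[0,0.9,-1,0,1],[0,0.9,-1,0,1],[0,0.9,-1,0,1]]}}

```text
time_s: 3.12
ee_pos: [548.4, -59.8, 614.8]
ee_rot: [179.9, -0.0, 82.2]
force: [1.5, -0.4, 0.3]
gripper_width: 91.5
gripper_force: 0.0
```

Emit:
{"fn": "servo_tool", "kwargs": {"rows": [[0,1,0,0,1],[0,1,0,0,1],[0,1,0,0,1],[0,1,0,0,1],[0,1,0,0,1],[0,1,0,0,1]]}}

```text
time_s: 3.62
ee_pos: [672.4, -78.9, 547.4]
ee_rot: [178.8, -0.0, 82.1]
force: [-0.1, 0.4, -0.6]
gripper_width: 91.2
gripper_force: 0.0
```

```bash
python3 -c "
from h import *
move([330,-70,214],81.6)"
```

```text
t 3.6167 pos [672.4 -78.9 547.4] [ 1.7881e+02 -4.0000e-02  8.2110e+01] F [-0.1  0.4 -0.6] q [-7.700e+00  3.550e+01  1.240e+01  1.000e-01  1.309e+02  2.000e-01]
shift [-0.192 -1.736  1.631] turn 0.006
```

Emit:
{"fn": "servo_tool", "kwargs": {"rows": [[0,1,-1,0,1],[0,1,-1,0,1],[0,1,-1,0,1],[0,1,-1,0,1]]}}

```text
time_s: 3.95
ee_pos: [677.2, -83.5, 553.2]
ee_rot: [176.9, -0.1, 81.9]
force: [-1.0, -0.1, 0.5]
gripper_width: 91.0
gripper_force: 0.0
```

Emit:
{"fn": "servo_tool", "kwargs": {"rows": [[0,1,-1,0,1],[0,1,-1,0,1],[0,1,-1,0,1],[0,1,-1,0,1]]}}

```text
time_s: 4.28
ee_pos: [684.0, -86.3, 554.7]
ee_rot: [175.5, -0.1, 81.9]
force: [-0.4, -0.3, -0.2]
gripper_width: 91.1
gripper_force: 0.0
```

```bash
python3 -c "
from h import *
move([330,-70,214],81.6)"
```

```text
t 4.2833 pos [684.  -86.3 554.7] [ 1.7551e+02 -9.0000e-02  8.1910e+01] F [-0.4 -0.3 -0.2] q [-8.200e+00  3.500e+01  1.230e+01  1.000e-01  1.282e+02 -0.000e+00]
shift [-0.171 -1.892  1.56 ] turn 0.003
```

The tool does tilt forward when pressed against its reach limit. I'll check how fast the tilt builds up and whether it stays.

Emit:
{"fn": "servo_tool", "kwargs": {"rows": [[0,1,-0.6,0,1],[0,1,-0.6,0,1],[0,1,-0.6,0,1],[0,1,-0.6,0,1],[0,1,-0.6,0,1],[0,1,-0.6,0,1],[0,1,-0.6,0,1],[0,1,-0.6,0,1],[0,1,-0.6,0,1],[0,1,-0.6,0,1],[0,1,-0.6,0,1],[0,1,-0.6,0,1]]}}

```text
time_s: 5.28
ee_pos: [720.2, -93.1, 529.9]
ee_rot: [174.0, -0.1, 81.9]
force: [-0.9, 0.3, 0.1]
gripper_width: 91.4
gripper_force: 0.0
```

Emit:
{"fn": "servo_tool", "kwargs": {"rows": [[0,-1,0.6,0,1],[0,-1,0.6,0,1],[0,-1,0.6,0,1],[0,-1,0.6,0,1],[0,-1,0.6,0,1],[0,-1,0.6,0,1]]}}

```text
time_s: 5.78
ee_pos: [561.7, -70.4, 410.0]
ee_rot: [173.9, -0.1, 81.9]
force: [0.7, 0.6, 0.8]
gripper_width: 91.3
gripper_force: 0.0
```

```bash
python3 -c "
from h import *
move([330,-70,214],81.6)"
```

```text
t 5.7833 pos [561.7 -70.4 410. ] [ 1.7394e+02 -1.1000e-01  8.1930e+01] F [0.7 0.6 0.8] q [-8.4 11.  72.4  0.1 90.5 -0.3]
shift [-0.162 -1.244  0.853] turn 0.004
```

Tilt persists, at about 1.5° per call. I'll collect roughly 25° with short calls, well above the scene.

Emit:
{"fn": "servo_tool", "kwargs": {"rows": [[0,1,-0.3,0,1],[0,1,-0.3,0,1],[0,1,-0.3,0,1],[0,1,-0.3,0,1],[0,1,-0.3,0,1],[0,1,-0.3,0,1]]}}

```text
time_s: 6.28
ee_pos: [755.1, -98.1, 492.3]
ee_rot: [173.9, -0.1, 81.9]
force: [0.5, -0.7, 1.0]
gripper_width: 91.4
gripper_force: 0.0
```

Emit:
{"fn": "servo_tool", "kwargs": {"rows": [[0,1,-0.4,0,1],[0,1,-0.4,0,1],[0,1,-0.4,0,1],[0,1,-0.4,0,1]]}}

```text
time_s: 6.62
ee_pos: [784.2, -103.1, 475.5]
ee_rot: [172.1, -0.1, 81.9]
force: [0.0, -0.3, 0.5]
gripper_width: 91.1
gripper_force: 0.0
```

Emit:
{"fn": "servo_tool", "kwargs": {"rows": [[0,1,-0.4,0,1],[0,1,-0.4,0,1]]}}

```text
time_s: 6.78
ee_pos: [800.5, -105.9, 471.2]
ee_rot: [170.2, -0.1, 81.9]
force: [1.0, -0.4, -0.4]
gripper_width: 91.1
gripper_force: 0.0
```

Emit:
{"fn": "servo_tool", "kwargs": {"rows": [[0,1,-1,0,1],[0,1,-1,0,1]]}}

```text
time_s: 6.95
ee_pos: [796.0, -105.9, 487.7]
ee_rot: [168.6, -0.2, 81.9]
force: [-0.1, 1.2, 1.5]
gripper_width: 91.1
gripper_force: 0.0
```

Emit:
{"fn": "servo_tool", "kwargs": {"rows": [[0,1,-0.6,0,1],[0,1,-0.6,0,1]]}}

```text
time_s: 7.12
ee_pos: [803.0, -107.4, 495.0]
ee_rot: [166.6, -0.2, 81.9]
force: [0.5, 0.7, 0.6]
gripper_width: 91.1
gripper_force: 0.0
```

Emit:
{"fn": "servo_tool", "kwargs": {"rows": [[0,1,-0.6,0,1]]}}

```text
time_s: 7.2
ee_pos: [809.1, -108.5, 498.0]
ee_rot: [165.4, -0.2, 81.9]
force: [0.4, 0.1, -0.1]
gripper_width: 91.3
gripper_force: 0.0
```

Emit:
{"fn": "servo_tool", "kwargs": {"rows": [[0,1,-0.6,0,1]]}}

```text
time_s: 7.28
ee_pos: [814.4, -109.6, 504.0]
ee_rot: [163.8, -0.2, 81.9]
force: [-0.3, 0.1, -0.4]
gripper_width: 91.3
gripper_force: 0.0
```

Emit:
{"fn": "servo_tool", "kwargs": {"rows": [[0,1,-0.6,0,1],[0,1,-0.6,0,1]]}}

```text
time_s: 7.45
ee_pos: [818.2, -110.5, 514.6]
ee_rot: [161.9, -0.2, 81.9]
force: [-0.2, 0.4, 0.3]
gripper_width: 91.0
gripper_force: 0.0
```

Emit:
{"fn": "servo_tool", "kwargs": {"rows": [[0,1,-0.6,0,1],[0,1,-0.6,0,1]]}}

```text
time_s: 7.62
ee_pos: [821.2, -111.4, 525.2]
ee_rot: [160.1, -0.2, 82.0]
force: [-0.4, -0.5, 1.1]
gripper_width: 90.9
gripper_force: 0.0
```

Emit:
{"fn": "servo_tool", "kwargs": {"rows": [[0,1,-0.6,0,1],[0,1,-0.6,0,1]]}}

```text
time_s: 7.78
ee_pos: [822.9, -112.1, 537.6]
ee_rot: [158.2, -0.2, 82.0]
force: [-0.5, 0.6, 1.0]
gripper_width: 91.1
gripper_force: 0.0
```

```bash
cat > fk.py <<'E'
import numpy as np
from scipy.optimize import least_squares,fsolve
D=np.array([(18.312,89.639,72.044,575,214),(2.6,109.7,67.7,403.2,214),(-4.3,116.5,67.8,332.9,214.1),(35.5,12.4,130.9,677,547.4),(35,12.3,128.2,689.4,554.7),(11,72.4,90.5,566.1,410)])
d=np.radians
def fk(p,q2,q3,q5):
    a,h,L1,L2,M,L3=p;A=d(q2);B=d(q2+q3);F=d(q2+q3+q5)
    return a+L1*np.sin(A)+L2*np.sin(B)+M*np.cos(B)+L3*np.sin(F), h+L1*np.cos(A)+L2*np.cos(B)-M*np.sin(B)+L3*np.cos(F)
def r(p):
    x,z=fk(p,*D[:,:3].T);return np.r_[x-D[:,3],z-D[:,4]]
s=least_squares(r,[0,200,400,350,0,250]);p=s.x;print(p.round(1),abs(s.fun).max())
for t in(22,25,28):
  for R,z in((330,20),(350,20),(370,20),(350,150),(370,300),(590,20)):
    q=fsolve(lambda q:np.array(fk(p,q[0],q[1],180-t-q[0]-q[1]))-(R,z),[0,110]);print(t,R,z,q.round(1),(180-t-q.sum()).round(1))
E
python3 fk.py
```

```text
[  0.9 142.4 590.1 416.7  25.7 335.9] 0.2733739461206426
22 330 20 [  7.1 151.2] -0.3
22 350 20 [  8.5 149. ] 0.5
22 370 20 [  9.8 146.7] 1.5
22 350 150 [ -9.9 135.3] 32.6
22 370 300 [-16.  116.1] 57.9
22 590 20 [ 23.7 120. ] 14.2
25 330 20 [  7.6 153.7] -6.3
25 350 20 [  8.9 151.5] -5.4
25 370 20 [ 10.2 149.2] -4.3
25 350 150 [-11.1 137.4] 28.7
25 370 300 [-17.6 118. ] 54.6
25 590 20 [ 23.4 122.5] 9.1
28 330 20 [  8.7 156.4] -13.1
28 350 20 [  9.8 154.1] -11.9
28 370 20 [ 10.9 151.7] -10.6
28 350 150 [-12.2 139.5] 24.7
28 370 300 [-19.1 119.9] 51.2
28 590 20 [ 23.3 124.9] 3.8
```

```bash
cat >> fk.py <<'E'
print('--')
for t in(22,24,26):
  for R,z in((395,40),(395,50),(405,50),(395,60),(420,45),(600,45)):
    q=fsolve(lambda q:np.array(fk(p,q[0],q[1],180-t-q[0]-q[1]))-(R,z),[0,110]);print(t,R,z,q.round(1),(180-t-q.sum()).round(1))
E
python3 fk.py | sed -n '/--/,$p'
```

```text
--
22 395 40 [  8.3 142.1] 7.6
22 395 50 [  6.8 141.3] 10.0
22 405 50 [  7.5 140.2] 10.3
22 395 60 [  5.3 140.4] 12.3
22 420 45 [  9.4 138.9] 9.6
22 600 45 [ 22.  117.3] 18.6
24 395 40 [  8.2 143.7] 4.1
24 395 50 [  6.6 142.9] 6.6
24 405 50 [  7.4 141.8] 6.9
24 395 60 [  5.1 141.9] 9.0
24 420 45 [  9.3 140.5] 6.2
24 600 45 [ 21.7 119. ] 15.3
26 395 40 [  8.2 145.4] 0.4
26 395 50 [  6.5 144.5] 3.0
26 405 50 [  7.3 143.4] 3.3
26 395 60 [  4.9 143.5] 5.5
26 420 45 [  9.2 142.1] 2.6
26 600 45 [ 21.5 120.6] 11.9
```

Emit:
{"fn": "servo_tool", "kwargs": {"rows": [[0,1,-0.6,0,1],[0,1,-0.6,0,1]]}}

```text
time_s: 7.95
ee_pos: [823.5, -112.6, 551.2]
ee_rot: [156.3, -0.2, 82.0]
force: [0.1, -0.3, -0.4]
gripper_width: 91.1
gripper_force: 0.0
```

```bash
python3 -c "
from h import *
move([350,-62,340])"
```

```text
t 7.95 pos [ 823.5 -112.6  551.2] [156.32  -0.24  81.96] F [ 0.1 -0.3 -0.4] q [ -8.8  37.6  12.3   0.5 106.4  -0.4]
shift [-0.085 -2.603  0.011] turn None
```

Emit:
{"fn": "servo_tool", "kwargs": {"rows": [[-0.03,-0.9,0,0,1],[-0.03,-0.9,0,0,1],[-0.03,-0.9,0,0,1],[-0.03,-0.9,0,0,1],[-0.03,-0.9,0,0,1],[-0.03,-0.9,0,0,1]]}}

```text
time_s: 8.45
ee_pos: [652.6, -94.2, 474.9]
ee_rot: [156.9, -0.2, 82.0]
force: [0.1, -0.8, 0.7]
gripper_width: 90.7
gripper_force: 0.0
```

Emit:
{"fn": "servo_tool", "kwargs": {"rows": [[-0.03,-0.9,0,0,1],[-0.03,-0.9,0,0,1],[-0.03,-0.9,0,0,1],[-0.03,-0.9,0,0,1],[-0.03,-0.9,0,0,1],[-0.03,-0.9,0,0,1]]}}

```text
time_s: 8.95
ee_pos: [491.0, -77.1, 405.5]
ee_rot: [156.6, -0.2, 81.9]
force: [-0.3, 0.2, 0.3]
gripper_width: 91.2
gripper_force: 0.0
```

Emit:
{"fn": "servo_tool", "kwargs": {"rows": [[-0.03,-0.8,0,-1,1],[-0.03,-0.8,0,-1,1],[-0.03,-0.8,0,-1,1],[-0.03,-0.8,0,-1,1],[-0.03,-0.8,0,-1,1],[-0.03,-0.8,0,-1,1],[-0.03,-0.8,0,-1,1],[-0.03,-0.8,0,-1,1],[-0.03,-0.8,0,-1,1],[-0.03,-0.8,0,-1,1],[-0.03,-0.8,0,-1,1],[-0.03,-0.8,0,-1,1],[-0.03,-0.8,0,-1,1],[-0.03,-0.8,0,-1,1]]}}

```text
time_s: 10.12
ee_pos: [350.2, -63.1, 343.4]
ee_rot: [179.8, 23.6, 171.9]
force: [-0.4, -1.1, -0.5]
gripper_width: 91.4
gripper_force: 0.0
```

```bash
python3 -c "
from h import *
from workcell import state
from scipy.spatial.transform import Rotation as Ro
move([385,-68,160]);move([385,-68,50])
R=Ro.from_euler('xyz',state()['ee_rot'],degrees=True).as_matrix();print(R.round(3))"
```

```text
t 10.1167 pos [350.2 -63.1 343.4] [179.78  23.62 171.93] F [-0.4 -1.1 -0.5] q [-14.8 -19.1 112.3   3.3  63.4 -97.7]
shift [ 0.206 -0.003  0.911] turn None
t 10.1167 pos [350.2 -63.1 343.4] [179.78  23.62 171.93] F [-0.4 -1.1 -0.5] q [-14.8 -19.1 112.3   3.3  63.4 -97.7]
shift [ 0.427 -0.005  1.415] turn None
[[-0.907  0.139  0.397]
 [ 0.129  0.99  -0.052]
 [-0.401  0.004 -0.916]]
```

Emit:
{"fn": "servo_tool", "kwargs": {"rows": [[0.2,0,0.9,0,1],[0.2,0,0.9,0,1],[0.2,0,0.9,0,1],[0.2,0,0.9,0,1],[0.2,0,0.9,0,1],[0.2,0,0.9,0,1],[0.2,0,0.9,0,1]]}}

```text
time_s: 10.7
ee_pos: [384.6, -67.2, 161.4]
ee_rot: [179.7, 23.5, 171.8]
force: [0.4, -0.0, -0.0]
gripper_width: 91.3
gripper_force: 0.0
```

```bash
python3 - <<'E'
from h import *
import cv2
move([385,-68,48])
f=vision.grab_frame('side')[:,:,::-1]
cv2.imwrite('pics/s2.png',cv2.resize(f[110:310,190:390],(600,600),interpolation=cv2.INTER_CUBIC))
E
```

```text
t 10.7 pos [384.6 -67.2 161.4] [179.7   23.46 171.78] F [ 0.4 -0.  -0. ] q [-13.7  -6.9 131.7   4.7  32.  -99.1]
shift [ 0.223 -0.007  0.521] turn None
```

View pics/s2.png

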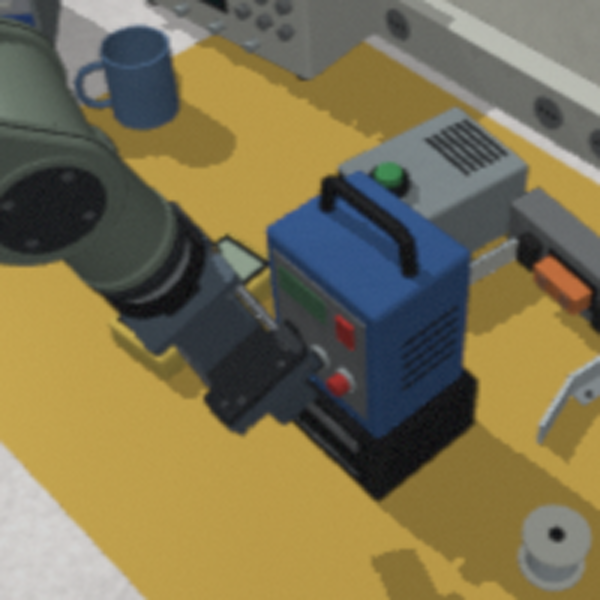

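The gripper leans back with its fingertips ahead of the box front, and nothing has been touched. Descending.

Emit:
{"fn": "servo_tool", "kwargs": {"rows": [[0.07,0,0.17,0,1],[0.14,0,0.34,0,1],[0.22,0,0.52,0,1],[0.22,0,0.52,0,1],[0.22,0,0.52,0,1],[0.22,0,0.52,0,1]]}}

```text
time_s: 11.25
ee_pos: [387.7, -67.2, 51.1]
ee_rot: [179.7, 23.8, 171.9]
force: [0.8, -0.2, 0.3]
gripper_width: 91.2
gripper_force: 0.0
```

```bash
python3 -c "
from h import *
move([424,-74,48])"
```

```text
t 11.25 pos [387.7 -67.2  51.1] [179.74  23.83 171.87] F [ 0.8 -0.2  0.3] q [ -13.6    6.3  142.7   18.8    7.7 -113.6]
shift [-0.163 -0.008  0.089] turn None
```

```bash
python3 -c "
from h import *
move([478,-85,47])"
```

```text
t 11.25 pos [387.7 -67.2  51.1] [179.74  23.83 171.87] F [ 0.8 -0.2  0.3] q [ -13.6    6.3  142.7   18.8    7.7 -113.6]
shift [-0.412 -0.025  0.204] turn None
```

Emit:
{"fn": "servo_tool", "kwargs": {"rows": [[-0.05,-0.003,0.03,0,1],[-0.09,-0.005,0.05,0,1],[-0.12,-0.007,0.065,0,1],[-0.15,-0.009,0.08,0,1],[-0.18,-0.011,0.095,0,1],[-0.21,-0.013,0.11,0,1],[-0.24,-0.015,0.125,0,1],[-0.27,-0.017,0.14,0,1],[-0.3,-0.019,0.155,0,1],[-0.33,-0.021,0.17,0,1],[-0.36,-0.023,0.185,0,1],[-0.39,-0.024,0.195,0,1],[-0.41,-0.025,0.204,0,1],[-0.41,-0.025,0.204,0,1]]}}

```text
time_s: 12.42
ee_pos: [470.3, -82.6, 41.8]
ee_rot: [179.6, 22.9, 171.9]
force: [-6.5, 2.0, -6.1]
gripper_width: 91.2
gripper_force: 4.0
```

```bash
python3 - <<'E'
from h import *
import cv2
move([572,-102,47])
f=vision.grab_frame('side')[:,:,::-1];t=vision.grab_frame('top')[:,:,::-1]
o=np.hstack([cv2.resize(f[110:270,220:380],(400,400),interpolation=cv2.INTER_CUBIC),cv2.resize(t[120:240,280:400],(400,400),interpolation=cv2.INTER_CUBIC)])
cv2.imwrite('pics/m3.png',o)
E
```

```text
t 12.4167 pos [470.3 -82.6  41.8] [179.62  22.86 171.94] F [-6.5  2.  -6.1] q [ -12.9   13.9  133.2   12.7   10.4 -107. ]
shift [-0.487 -0.026  0.177] turn None
```

View pics/m3.png

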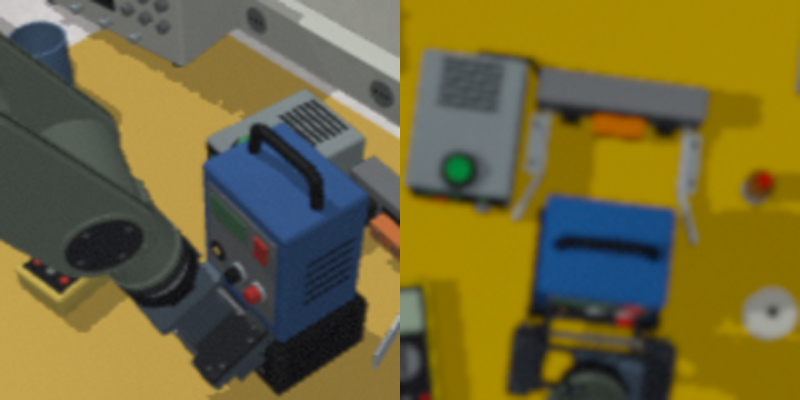

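Emit:
{"fn": "servo_tool", "kwargs": {"rows": [[-0.03,-0.002,0.013,0,1],[-0.06,-0.003,0.026,0,1],[-0.09,-0.005,0.039,0,1],[-0.12,-0.006,0.052,0,1],[-0.15,-0.008,0.065,0,1],[-0.18,-0.01,0.077,0,1],[-0.21,-0.011,0.09,0,1],[-0.24,-0.013,0.103,0,1],[-0.27,-0.014,0.116,0,1],[-0.3,-0.016,0.129,0,1],[-0.33,-0.018,0.142,0,1],[-0.36,-0.02,0.155,0,1],[-0.36,-0.02,0.155,0,1]]}}

```text
time_s: 13.6
ee_pos: [547.0, -97.8, 41.8]
ee_rot: [179.7, 22.8, 171.9]
force: [-8.3, 2.7, -5.5]
gripper_width: 91.3
gripper_force: 4.6
```

```bash
python3 -c "
from h import *
move([574,-102,45])"
```

```text
t 13.6 pos [547.  -97.8  41.8] [179.65  22.79 171.91] F [-8.3  2.7 -5.5] q [ -12.6   19.2  123.7    8.3   14.5 -102.2]
shift [-0.132 -0.002  0.038] turn None
```

Emit:
{"fn": "servo_tool", "kwargs": {"rows": [[-0.015,0,0.006,0,1],[-0.03,0,0.013,0,1],[-0.045,0,0.019,0,1],[-0.06,0,0.026,0,1],[-0.07,0,0.03,0,1],[-0.08,0,0.035,0,1],[-0.09,0,0.039,0,1],[-0.09,0,0.039,0,1]]}}

```text
time_s: 14.27
ee_pos: [564.3, -100.2, 41.3]
ee_rot: [179.6, 22.6, 171.9]
force: [-14.5, 2.1, 0.2]
gripper_width: 91.3
gripper_force: 7.2
```

Emit:
{"fn": "servo_tool", "kwargs": {"rows": [[-0.01,0,0.004,0,1],[-0.02,0,0.009,0,1],[-0.02,0,0.009,0,1]]}}

```text
time_s: 14.52
ee_pos: [567.9, -100.7, 41.2]
ee_rot: [179.6, 22.5, 171.9]
force: [-15.5, 2.4, 1.7]
gripper_width: 91.4
gripper_force: 8.1
```

Emit:
{"fn": "servo_tool", "kwargs": {"rows": [[-0.01,0,0.004,0,1],[-0.02,0,0.009,0,1],[-0.02,0,0.009,0,1]]}}

```text
time_s: 14.77
ee_pos: [570.3, -100.9, 41.1]
ee_rot: [179.6, 22.3, 171.9]
force: [-18.9, 2.9, 5.0]
gripper_width: 91.7
gripper_force: 9.7
```

Emit:
{"fn": "servo_tool", "kwargs": {"rows": [[-0.01,0,0.004,0,1],[-0.02,0,0.009,0,1],[-0.02,0,0.009,0,1]]}}

```text
time_s: 15.02
ee_pos: [575.1, -101.6, 41.0]
ee_rot: [179.6, 22.4, 171.9]
force: [-22.7, 4.0, 10.1]
gripper_width: 91.0
gripper_force: 11.7
```

Emit:
{"fn": "servo_tool", "kwargs": {"rows": [[-0.01,0,0.004,0,1],[-0.02,0,0.009,0,1],[-0.02,0,0.009,0,1]]}}

```text
time_s: 15.27
ee_pos: [576.6, -101.7, 40.8]
ee_rot: [179.6, 22.1, 171.9]
force: [-34.3, 4.6, 20.7]
gripper_width: 91.2
gripper_force: 16.9
```

Emit:
{"fn": "servo_tool", "kwargs": {"rows": [[-0.01,0,0.004,0,1],[-0.02,0,0.009,0,1],[-0.02,0,0.009,0,1]]}}

```text
time_s: 15.52
ee_pos: [576.8, -101.7, 40.6]
ee_rot: [179.5, 21.7, 171.9]
force: [-51.3, 4.3, 40.7]
gripper_width: 91.5
gripper_force: 25.5
```

Home against the stops: the force rises with no further travel. Backing off.

Emit:
{"fn": "servo_tool", "kwargs": {"rows": [[0.02,0,-0.009,0,1],[0.04,0,-0.017,0,1],[0.08,0,-0.034,0,1],[0.15,0,-0.06,0,1],[0.25,0,-0.11,0,1],[0.35,0,-0.16,0,1],[0.35,0,-0.16,0,1]]}}

```text
time_s: 16.1
ee_pos: [513.9, -93.8, 45.9]
ee_rot: [179.7, 23.4, 171.8]
force: [-1.5, -0.2, -0.5]
gripper_width: 91.1
gripper_force: 0.0
```

```bash
python3 - <<'E'
from h import *
import cv2
move([450,-84,345])
d=[648,-113.1,np.radians(-8.45)];print('button',toW(d,[(-22,172,112)]))
f=vision.grab_frame('side')[:,:,::-1];t=vision.grab_frame('top')[:,:,::-1]
o=np.hstack([cv2.resize(f[130:270,270:410],(400,400),interpolation=cv2.INTER_CUBIC),cv2.resize(t[130:230,290:390],(400,400),interpolation=cv2.INTER_CUBIC)])
cv2.imwrite('pics/m4.png',o)
E
```

```text
t 16.1 pos [513.9 -93.8  45.9] [179.72  23.42 171.84] F [-1.5 -0.2 -0.5] q [ -13.    16.4  128.1   10.4   12.4 -104.6]
shift [-0.298  0.01  -1.501] turn None
button [[651.51358099  60.26566773 112.        ]]
```

View pics/m4.png

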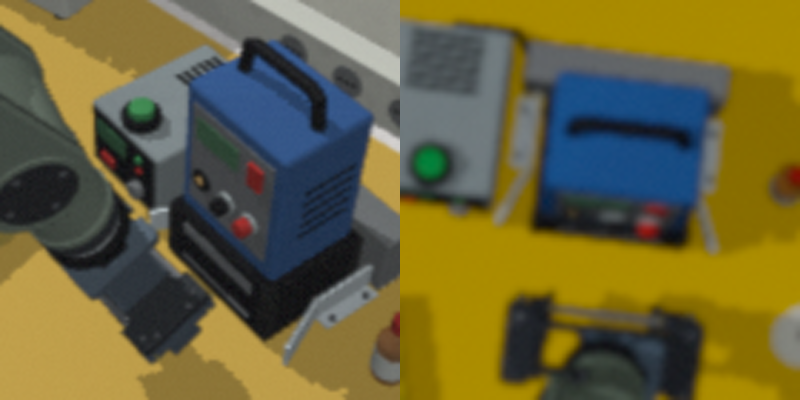

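Box is home and upright between the rails. Now raise the tool, turn it back, and go to the button.

Emit:
{"fn": "servo_tool", "kwargs": {"rows": [[-0.38,0,-0.87,0,1],[-0.38,0,-0.87,0,1],[-0.38,0,-0.87,0,1],[-0.38,0,-0.87,0,0],[-0.38,0,-0.87,0,0],[-0.38,0,-0.87,0,0],[-0.38,0,-0.87,0,0]]}}

```text
time_s: 16.78
ee_pos: [519.3, -95.9, 238.2]
ee_rot: [179.8, 23.9, 171.9]
force: [0.3, -0.2, -0.6]
gripper_width: 67.5
gripper_force: 0.0
```

```bash
python3 -c "
from h import *
move([560,70,240])"
```

```text
t 16.7833 pos [519.3 -95.9 238.2] [179.8   23.89 171.87] F [ 0.3 -0.2 -0.6] q [-13.1   1.8 111.3   3.2  43.2 -96.9]
shift [-0.08   0.85   0.029] turn None
```

Emit:
{"fn": "servo_tool", "kwargs": {"rows": [[0,0.85,0,0,0],[0,0.85,0,0,0],[0,0.85,0,0,0],[0,0.85,0,0,0],[-0.08,0.85,0.03,1,0],[-0.08,0.85,0.03,1,0],[-0.08,0.85,0.03,1,0],[-0.08,0.85,0.03,1,0],[-0.08,0.85,0.03,1,0],[-0.08,0.85,0.03,1,0],[-0.08,0.85,0.03,1,0],[-0.08,0.85,0.03,1,0],[-0.08,0.85,0.03,1,0],[-0.08,0.85,0.03,1,0],[-0.08,0.85,0.03,1,0],[-0.08,0.85,0.03,1,0],[-0.08,0.85,0.03,1,0],[-0.08,0.85,0.03,1,0]]}}

```text
time_s: 18.28
ee_pos: [557.6, 70.7, 234.7]
ee_rot: [156.7, -0.2, 81.9]
force: [0.6, 0.1, 0.1]
gripper_width: 0.4
gripper_force: 0.0
```

```bash
python3 -c "
from h import *
from workcell import state
move([653,60,140]);print(state()['gripper_width'])"
```

```text
t 18.2833 pos [557.6  70.7 234.7] [156.65  -0.21  81.9 ] F [0.6 0.1 0.1] q [ 10.2   5.9 107.1  -9.9  45.1  24. ]
shift [0.013 0.253 0.625] turn None
0.4438354724874697
```

Emit:
{"fn": "servo_tool", "kwargs": {"rows": [[0.01,0.27,0.62,0,0],[0.01,0.27,0.62,0,0],[0.01,0.27,0.62,0,0],[0.01,0.27,0.62,0,0],[0.01,0.27,0.62,0,0],[0.01,0.27,0.62,0,0]]}}

```text
time_s: 18.78
ee_pos: [655.5, 59.1, 143.1]
ee_rot: [156.6, -0.2, 82.0]
force: [0.3, 0.3, -0.7]
gripper_width: 0.2
gripper_force: 0.0
```

```bash
python3 - <<'E'
from h import *
import cv2
move([658,59,122])
f=vision.grab_frame('side')[:,:,::-1];t=vision.grab_frame('top')[:,:,::-1]
o=np.hstack([cv2.resize(f[120:240,260:380],(400,400),interpolation=cv2.INTER_CUBIC),cv2.resize(t[130:230,270:370],(400,400),interpolation=cv2.INTER_CUBIC)])
cv2.imwrite('pics/m5.png',o)
E
```

```text
t 18.7833 pos [655.5  59.1 143.1] [156.65  -0.18  82.  ] F [ 0.3  0.3 -0.7] q [  7.1  19.1 104.  -10.2  34.7  22.4]
shift [ 0.001 -0.03   0.102] turn None
```

View pics/m5.png

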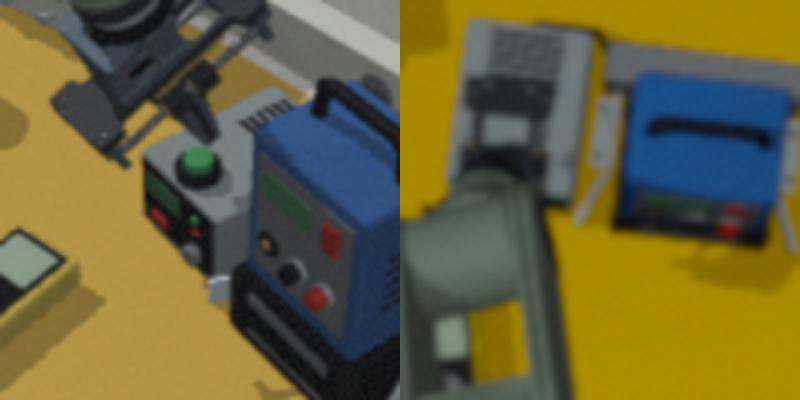

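```bash
python3 - <<'E'
from h import *
import cv2
k=400/120
for P in((651.5,60.3,112),(655.5,59.1,143.1)): print(((proj('side',[P])-(260,120)+.5)*k-.5).round(1))
def cen(n,img):
    h=cv2.cvtColor(img,cv2.COLOR_BGR2HSV);m=cv2.inRange(h,(50,120,60),(80,255,255));c,l,s,ce=cv2.connectedComponentsWithStats(m)
    for i in range(1,c):
        if s[i,4]>20: print(n,s[i],ce[i])
cen('top',cv2.imread('pics/top0.png'));cen('side',vision.grab_frame('side')[:,:,::-1].copy())
def tri(ut,us,z=112):
    for n,u in(('top',ut),('side',us)):
        s=least_squares(lambda q:(proj(n,[(q[0],q[1],z)])-u).ravel(),[650,60]);print(n,s.x.round(1))
tri((297,170.4),(319.6,166.8))
E
```

```text
[[199.4 158.3]]
[[203.6 130.4]]
top [293 167   9   8  57] [297.0877193  170.35087719]
side [315 165   9   7  53] [319.13207547 168.09433962]
top [651.9  61.9]
side [652.9  61.1]
```

Emit:
{"fn": "servo_tool", "kwargs": {"rows": [[0.01,-0.02,0.05,0,0],[0.01,-0.03,0.1,0,0],[0.01,-0.03,0.1,0,0],[0.01,-0.03,0.1,0,0]]}}

```text
time_s: 19.27
ee_pos: [658.0, 61.0, 122.6]
ee_rot: [156.6, -0.2, 82.0]
force: [0.1, -0.4, 0.2]
gripper_width: 0.3
gripper_force: 0.0
```

Emit:
{"fn": "servo_tool", "kwargs": {"rows": [[0,-0.004,0.009,0,0],[0,-0.008,0.018,0,0],[0,-0.008,0.018,0,0]]}}

```text
time_s: 19.52
ee_pos: [658.6, 60.9, 119.4]
ee_rot: [156.5, -0.2, 82.0]
force: [-0.2, -0.5, -0.5]
gripper_width: 0.3
gripper_force: 0.0
```

Emit:
{"fn": "servo_tool", "kwargs": {"rows": [[0,-0.004,0.009,0,0],[0,-0.008,0.018,0,0],[0,-0.008,0.018,0,0]]}}

```text
time_s: 19.77
ee_pos: [658.5, 60.9, 115.2]
ee_rot: [156.5, -0.2, 82.0]
force: [-0.6, 0.0, 0.4]
gripper_width: 0.6
gripper_force: 0.0
```

Emit:
{"fn": "servo_tool", "kwargs": {"rows": [[0,-0.004,0.009,0,0],[0,-0.008,0.018,0,0],[0,-0.008,0.018,0,0]]}}

```text
time_s: 20.02
ee_pos: [658.9, 61.0, 111.9]
ee_rot: [156.5, -0.2, 82.0]
force: [-2.5, -0.3, 2.1]
gripper_width: 0.8
gripper_force: 1.4
```

Emit:
{"fn": "servo_tool", "kwargs": {"rows": [[0,-0.004,0.009,0,0],[0,-0.008,0.018,0,0],[0,-0.008,0.018,0,0]]}}

```text
time_s: 20.27
ee_pos: [659.0, 61.0, 108.5]
ee_rot: [156.4, -0.2, 82.0]
force: [-2.5, -0.1, 5.3]
gripper_width: 0.3
gripper_force: 2.7
```

Emit:
{"fn": "servo_tool", "kwargs": {"rows": [[0,-0.004,0.009,0,0],[0,-0.008,0.018,0,0],[0,-0.008,0.018,0,0]]}}

```text
time_s: 20.52
ee_pos: [659.2, 61.0, 107.9]
ee_rot: [156.2, -0.3, 82.0]
force: [-12.3, -1.2, 23.3]
gripper_width: 0.6
gripper_force: 11.2
```

Emit:
{"fn": "servo_tool", "kwargs": {"rows": [[0,0,0,0,0],[0,0,0,0,0],[0,0,0,0,0],[0,0.02,-0.05,0,0],[0,0.04,-0.1,0,0],[0,0.2,-0.5,0,0],[0,0.2,-0.5,0,0],[0,0.2,-0.5,0,0],[0,0.2,-0.5,0,0],[0,-0.2,-0.7,0,0],[0,-0.2,-0.7,0,0],[0,-0.2,-0.7,0,0],[0,-0.2,-0.7,0,0],[0,-0.2,-0.7,0,0]]}}

```text
time_s: 21.68
ee_pos: [567.0, 73.7, 215.6]
ee_rot: [156.5, -0.2, 82.0]
force: [0.2, -0.2, -0.7]
gripper_width: 0.4
gripper_force: 0.0
```

```bash
python3 - <<'E'
from h import *
import cv2
f=vision.grab_frame('side')[:,:,::-1];t=vision.grab_frame('top')[:,:,::-1]
o=np.hstack([cv2.resize(f[110:260,260:410],(400,400),interpolation=cv2.INTER_CUBIC),cv2.resize(t[110:290,180:460],(400,257),interpolation=cv2.INTER_CUBIC)[:, :] if 0 else cv2.resize(t[120:230,290:400],(400,400),interpolation=cv2.INTER_CUBIC)])
cv2.imwrite('pics/m6.png',o)
E
```

```text
(no output)
```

View pics/m6.png

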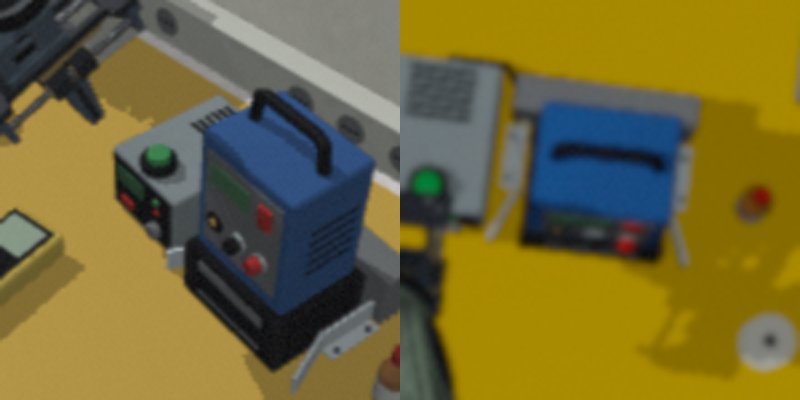

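```bash
python3 - <<'E'
from h import *
t=lambda uv:crop(np.array(uv)-(400,0),400/110,(290,120)); s=lambda uv:crop(uv,400/150,(260,110))
box=[('top',[(52,67,238),(52,-67,238)],t([(543,102),(685,114)])),
 ('side',[(-52,67,238),(-52,-67,238),(52,-67,238),(-60,-75,0),(-60,75,80)],s([(204,150),(287,233),(375,162),(273,370),(184,238)]))]
b=fit(box,[648,-113,-.15]);d=np.array([648,-113.1,np.radians(-8.45)])
c,n=np.cos(d[2]),np.sin(d[2]);w=b[:2]-d[:2];print(c*w[0]+n*w[1],-n*w[0]+c*w[1],np.degrees(b[2]-d[2]))
E
```

```text
[ 646.3 -113.1] -8.26 
 [[-0.0, -0.3], [-0.2, 1.2], [-1.9, -7.6], [2.5, -8.3], [1.3, 0.0], [-0.8, 2.9], [0.0, 1.0]]
-1.6333293931495831 -0.272078812508786 0.19377192394421827
```

Box is within measurement error of home and square, the button is up again, and the arm is clear. Handing in.

```bash
python3 -c "
from workcell import job_done
print(job_done())"
```

```text
the job is handed in; nothing more can be done
None
```

The battery box is home in the bay against the rear stops, the start button was pressed fully down and came up again, and the job is handed in at about 22 s; no verdict came back.

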